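# Pack the turning kit into its fitted tray

## Robot

A 6-joint arm with a two-finger parallel gripper is mounted at the origin on a cart in front of the work surface, level with it; the furniture and walls round the work are solid. World frame = base frame: x ahead of the robot, y to its left, z up, the work surface at z = 0. Lengths are in mm, angles in rad, forces in N, time in s.
With the tool pointing down it reaches from about 350 to 975 mm from the base axis. Payload 7.1 kg.
Tool frame: the origin (TCP) lies midway between the tips of the shut fingers; the grasp point (between the pads) lies 19 mm behind it (ctrl.tcp_to_grasp is the distance from the TCP to the grasp point, in mm); z points along the fingers, y is the line along which they close (so a half turn about z gives the same grasp; the last joint's range is limited). The gripper opens to 88 mm and grips with 3 to 60 N. Pads are 20 mm wide; open, the fingers measure 115 mm over their backs; the gripper's body (75 mm by 178 mm) begins 61 mm behind the grasp point.
Start: joints at [-1.165, 0.423, 1.63, -0, 1.089, -0.019], TCP at [257.602, -569.426, 222.675] pointing down, gripper open.
Joint ranges: [-3, 3], [-0.9, 2.11], [0.09, 2.58], [-1.31, 4.45], [0.11, 2.69], [-2.54, 2.54]. Speed limits (rad/s): [2.39, 2.39, 3.01, 3.14, 3.14, 3.14].

## Interface

Orientations are given as a rotation vector (axis times angle).
In Python, from workcell import get_obs, cams, ticket, boxes_of, ctrl gives the robot as it stands.
- The arm moves only by the shell command python3 -m creep 'ROWS' [OPENING]. ROWS is JSON, one flat list of numbers, 4 for each row, row after row: the shift along the world's x, y, z in m, then the turn about the world's z in rad. In form: [tx, ty, tz, spin, tx, ty, tz, spin, ...]. A call has 1 to 10 rows; each row is the pose to reach, as a shift and turn from the pose commanded when the call began; what a row does not reach only later rows make up. A row lasts 1/12 s, in which the tool goes at most 41.7 mm and 7.16 degrees, less where a joint would pass 70% of its speed; a pose out of reach is approached as far as the arm can. A call with a gripper value outside its range is refused whole. OPENING is the opening, from 0 (shut) to 1 (fully open), set as the call begins (- or left out, the last holds). The fingers move at their own pace and stop on an object; the grip force is fixed at half the most. Time passes only in rows, so rows that repeat a pose let the fingers close. It gives the time, the measured TCP pose, the force, the opening and the grip force at its end, in the units of the state.
- get_obs(): the state, without advancing time (a new reading comes with each control period).
- cams.get_image(name): name is "scene" or "top" or "wrist"; returns (picture, depth): 400x640x3 uint8, red, green, blue; 400x640 float32, mm along the optical axis (not along the pixel's ray), 0 where there is no reading.
- cams.get_calibration(name): a dict with "mtx" (3x3 intrinsics, pixels), "R" (3x3) and "t" (3): a world point X has camera coordinates R X + t; the wrist camera has in their place "mount" (4x4, takes a point from camera to tool coordinates, whose origin is the TCP and whose axes are the flange's). Camera axes: x right, y down, z forward; pixel columns grow to the right and rows downward; lengths in mm; the calibration is good to about 2 mm. The wrist camera is an equidistant fisheye: a pixel r from the principal point sees the ray r / f radians off the axis. A picture is of the moment at which its call begins: read the wrist's pose just before it. get_calibration takes no time and is no camera call.
- ticket.close_job(): hands the job in; it is judged then, once.
Trained networks look in the newest picture that a camera, given by its name, has taken for a name from the list of things; names that differ only in an ending like _2 or _b are one class to them, and where a whole thing is asked for, a point or a joint stands for the part that bears it (a point fixed in the world has none). Each returns a list of dicts, best first, with "score" (0 to 1); they miss things now and then, are a little off and sometimes report something else, mostly with a low value. They report only what shows in the picture. A call takes as long as a camera call. They do not tell look-alikes from the thing itself.
- boxes_of(camera, target): "centre" ([column, row] in pixels, amid what is visible of it).
The state is a dict: "t": time; "qpos": joint angles; "qvel": joint speeds; "joint_torque": joint torques, N m; "ee_pos": TCP position; "orientation": TCP orientation; "ft_force": force on the tool from outside, world axes, zero at the start; "moment": the same for the moment, N m; "width": finger opening in mm; "grasp_force": force on a finger pad.
Only numpy, scipy, OpenCV 4.12 (cv2) and the standard library are available. Lean on these libraries where they do the work, as an engineer would, in place of code of your own. Each camera call takes 0.05 s, during which the arm holds its last target. There are 200 camera calls.

## Task

Pack the kit for the next turning job into the fitted wooden tray: the wax tin, the wedge, the tall blank with the centre cross and the small block, each lying flat on the floor of the cork recess shaped for it (round: tin, long rectangle: wedge, large square: tall blank, small rectangle: block). Leave the low blank without a cross and the straight flat off-cut strip where they lie on the grey board.

Things in the scene. Friction and masses are not known exactly. Their poses are not given: they have to be found in the camera images.
- tin: round wax tin, pressed lid with a paper patch, diameter 67 mm, 32 mm high, standing lid up on the grey board (16 mm thick) on the bench, like all the loose things. Origin: centre of its underside, z up. 0.12 kg
- wedge: plain wooden wedge lying flat, 85 mm long, 32 mm wide, 26 mm high at its thick end and sloping evenly down to 4 mm at the other. Its length lies 0.14 rad clockwise (seen from above) of its x axis, the thick end towards -x. The long sides are upright: grip it across the 32 mm, in the thick half. Origin: centre of the footprint, on its underside, z up. 35 g
- tall_blank: tall, roughly eight-sided sawn wood blank with a centre cross drawn on its top, 53 mm high, 60 to 69 mm across depending on direction (65 mm along its y, 66 mm along its x, 62 mm between good flats at 0.26 rad clockwise of its x axis). Origin: centre of its underside, z up. 0.11 kg
- small_block: small plain wooden off-cut block, 45 x 31 mm, 22 mm high; its 45 mm side lies 0.07 rad anticlockwise (seen from above) of its y axis. Origin: centre of its underside, z up. 20 g
- low_blank: LOOK-ALIKE of the tall blank, leave where it is: low eight-sided sawn blank without a cross, 68 x 70 mm, 31 mm high. Origin: centre of its underside
- flat_offcut: LOOK-ALIKE of the wedge, leave where it is: straight wooden off-cut strip of even thickness, 90 x 24 mm and 18 mm high; its length lies 0.51 rad anticlockwise of its x axis. Origin: centre of its underside
- tin_seat: fixed cork insert 117 x 99 x 10 mm (x, y, z), one of four in the wooden kit tray, order varies, all at one yaw. Recess, centred, 6 mm deep, grey floor: ROUND, 84 mm in diameter: the place of the tin. Origin: centre of its underside, z up; recess floor at 4 mm, top at 10 mm, tray rim at 11.5 mm
- wedge_seat: fixed cork insert 117 x 99 x 10 mm (x, y, z), one of four in the wooden kit tray, order varies, all at one yaw. Recess, centred, 6 mm deep, grey floor: a LONG RECTANGLE, 102 x 50 mm (x, y): the place of the wedge, its length along the recess, thick end either way. Origin: centre of its underside, z up; recess floor at 4 mm, top at 10 mm, tray rim at 11.5 mm
- blank_seat: fixed cork insert 117 x 99 x 10 mm (x, y, z), one of four in the wooden kit tray, order varies, all at one yaw. Recess, centred, 6 mm deep, grey floor: a LARGE SQUARE, 84 x 84 mm: the place of the tall blank, turned any way. Origin: centre of its underside, z up; recess floor at 4 mm, top at 10 mm, tray rim at 11.5 mm
- block_seat: fixed cork insert 117 x 99 x 10 mm (x, y, z), one of four in the wooden kit tray, order varies, all at one yaw. Recess, centred, 6 mm deep, grey floor: a SMALL RECTANGLE, 48 x 62 mm (x, y): the place of the small block, its 45 mm side along the recess's 62 mm. Origin: centre of its underside, z up; recess floor at 4 mm, top at 10 mm, tray rim at 11.5 mm
There are look-alikes about, which are no part of the job. Several things have the shape of the small_block; the one meant has the colours described above.

How it is judged (in metres and radians):
At the end, for the whole second after the job is handed in: Tin, wedge, tall blank and small block each lie flat in their own recess (centre within 14 mm of the insert's centre, underside within 2.5 mm of the recess floor, tilt under 0.08 rad) and rest; low blank and flat off-cut rest upright within 25 mm of where they started (horizontal distance between tin and tin_seat below 0.014 m and z of tin in the frame of tin_seat between 0.001 and 0.0065 m and angle between each of tin, wedge, tall_blank, small_block's own z axis and vertical below 0.08 rad and linear speed of each of tin, wedge, tall_blank, small_block, low_blank, flat_offcut below 0.02 m/s and horizontal distance between wedge and wedge_seat below 0.014 m and z of wedge in the frame of wedge_seat between 0.001 and 0.0065 m and horizontal distance between tall_blank and blank_seat below 0.014 m and z of tall_blank in the frame of blank_seat between 0.001 and 0.0065 m and horizontal distance between small_block and block_seat below 0.014 m and z of small_block in the frame of block_seat between 0.001 and 0.0065 m and distance of each of low_blank, flat_offcut from where it was at the start of the episode below 0.025 m and angle between each of low_blank, flat_offcut's own z axis and vertical below 0.1 rad); the robot touches nothing.
It also fails if it takes over 104 s, if anything falls off the work surface, if the arm or the gripper's body presses on something with over 40 N, if the wrist force passes 120 N, or if a joint passes its speed limit or range.

## Working session

There is one attempt and no reset: what is moved stays moved. The work goes in short steps, Python scripts to look and compute and a shell command to move; the robot and the scene stay as the last step left them, time stands still between calls to the robot, and variables do not carry over. Pictures are saved under pics/ and viewed, at most 14 in all, crops included, and the job is handed in when it is done.

```bash
mkdir -p pics; ls; cat > h.py <<'E'
import numpy as np, cv2
from workcell import get_obs, cams, ticket, boxes_of, ctrl
def save(n,im): cv2.imwrite('pics/'+n+'.png', cv2.cvtColor(im,cv2.COLOR_RGB2BGR))
def world(cam,dep):
    c=cams.get_calibration(cam);K=c['mtx'];h,w=dep.shape
    u,v=np.meshgrid(np.arange(w),np.arange(h))
    P=np.stack([(u-K[0,2])/K[0,0]*dep,(v-K[1,2])/K[1,1]*dep,dep],-1)
    return (P-np.array(c['t']).reshape(3))@np.array(c['R'])
E
python3 - <<'E'
from h import *
print(get_obs()['t'])
for c in ['top','scene']:
    im,d=cams.get_image(c);save(c,im);W=world(c,d);np.savez(c,im=im,d=d,W=W)
    for n in ['tin','wedge','tall_blank','small_block','low_blank','flat_offcut','tin_seat','wedge_seat','blank_seat','block_seat']:
        for b in boxes_of(c,n)[:4]:
            u,v=[int(round(x)) for x in b['centre']]
            print(c,n,round(b['score'],2),u,v,W[v,u].round(),d[v,u].round())
print(get_obs()['t'])
E
```

```text
pics
0.0
top tin 0.67 428 223 [ 549. -328.   48.] 1162.0
top wedge 0.78 404 196 [ 637. -261.   28.] 1191.0
top tall_blank 0.67 367 266 [ 421. -133.   68.] 1129.0
top small_block 0.6 322 134 [846.  -3.  19.] 1222.0
top small_block 0.51 216 225 [554. 338.  24.] 1188.0
top small_block 0.45 371 185 [ 673. -156.   37.] 1186.0
top low_blank 0.86 369 226 [ 543. -144.   51.] 1158.0
top low_blank 0.67 238 269 [415. 267.  25.] 1172.0
top flat_offcut 0.62 409 270 [ 405. -267.   35.] 1160.0
top tin_seat 0.89 214 224 [557. 344.  24.] 1187.0
top wedge_seat 0.64 238 269 [415. 267.  25.] 1172.0
top blank_seat 0.58 209 263 [435. 359.  22.] 1177.0
top block_seat 0.81 246 232 [530. 242.  25.] 1184.0
top block_seat 0.26 429 222 [ 552. -332.   47.] 1164.0
scene tin 0.58 414 169 [ 537. -323.   44.] 1191.0
scene wedge 0.55 380 167 [ 627. -274.   32.] 1220.0
scene tall_blank 0.64 415 218 [ 402. -117.   67.] 992.0
scene small_block 0.58 341 180 [ 667. -136.   36.] 1162.0
scene low_blank 0.62 377 199 [ 530. -131.   45.] 1081.0
scene flat_offcut 0.86 442 202 [ 401. -260.   32.] 1093.0
scene flat_offcut 0.39 303 321 [416. 267.  22.] 819.0
scene tin_seat 0.83 235 303 [554. 338.  22.] 853.0
scene wedge_seat 0.86 303 319 [418. 264.  24.] 820.0
scene blank_seat 0.8 261 346 [434. 364.  24.] 774.0
scene block_seat 0.68 271 280 [543. 244.  24.] 897.0
1.1
```

```bash
python3 - <<'E'
from h import *
im=np.load('top.npz')['im']
a=cv2.resize(im[110:300,310:460],None,fx=3,fy=3,interpolation=cv2.INTER_CUBIC)
b=cv2.resize(im[190:310,180:290],None,fx=3,fy=3,interpolation=cv2.INTER_CUBIC)
o=np.zeros((570,780,3),np.uint8);o[:570,:450]=a;o[:360,450:780]=b;save('crop',o)
E
```

```text
(no output)
```

View pics/crop.png

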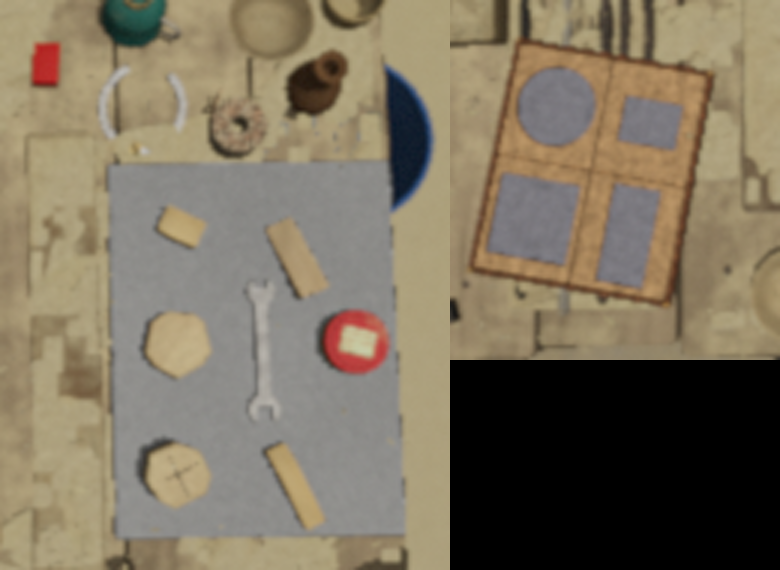

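View pics/scene.png

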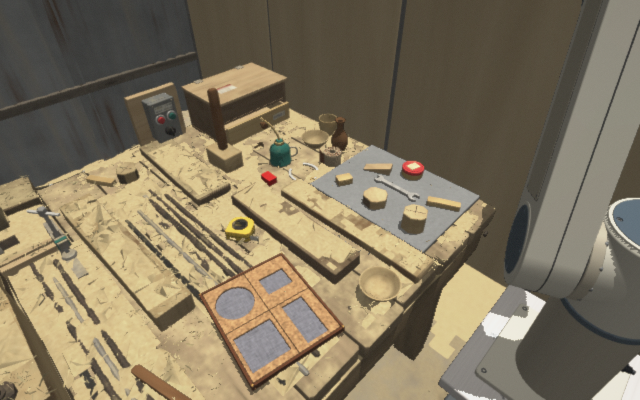

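```bash
python3 - <<'E'
from h import *
O=dict(tin=(549,-328),wedge=(635,-265),tall=(421,-133),block=(673,-150),low=(543,-144),off=(405,-267))
S=dict(tin=(555,341),wedge=(416,266),blank=(434,361),block=(538,243))
for c in ['top','scene']:
    D=np.load(c+'.npz');W=D['W'];im=D['im'];d=D['d'];hsv=cv2.cvtColor(im,cv2.COLOR_RGB2HSV).astype(int)
    bd=(d>0)&(abs(W[...,0]-480)<30)&(abs(W[...,1]+200)<20);print(c,'board z',np.median(W[bd][:,2]))
    for n,p in O.items():
        r=np.hypot(W[...,0]-p[0],W[...,1]-p[1])
        grey=(hsv[...,1]<60)
        m=(d>0)&(r<62)&(W[...,2]>19.5)
        if n!='tin': m&=~grey
        m=m.astype(np.uint8);k,l,st,ce=cv2.connectedComponentsWithStats(m);j=1+np.argmax(st[1:,4]);q=W[l==j]
        zt=np.percentile(q[:,2],90)
        t=q if n=='wedge' else q[q[:,2]>zt-6]
        R=cv2.minAreaRect(t[:,:2].astype(np.float32));print(n,len(t),'z90',zt.round(1),'rect',np.round(R[0],1),np.round(R[1],1),round(R[2],1),'mean',t[:,:2].mean(0).round(1))
        if n in('wedge','off'):
            A=np.c_[t[:,:2]-R[0],np.ones(len(t))];print('  plane',np.linalg.lstsq(A,t[:,2],rcond=None)[0].round(3))
    for n,p in S.items():
        r=np.hypot(W[...,0]-p[0],W[...,1]-p[1])
        m=((d>0)&(r<65)&(hsv[...,1]<60)).astype(np.uint8);k,l,st,ce=cv2.connectedComponentsWithStats(m);j=1+np.argmax(st[1:,4]);q=W[l==j]
        R=cv2.minAreaRect(q[:,:2].astype(np.float32));ring=(d>0)&(r<60)&(hsv[...,1]>80)
        print('seat',n,len(q),'floor z',np.median(q[:,2]).round(1),'cork z',np.median(W[ring][:,2]).round(1),np.round(R[0],1),np.round(R[1],1),round(R[2],1),'mean',q[:,:2].mean(0).round(1))
print(ctrl.tcp_to_grasp,get_obs()['width'],get_obs()['orientation'])
print({k:np.round(v,3).tolist() for k,v in cams.get_calibration('wrist').items()})
E
```

```text
top board z 17.00688588752016
tin 325 z90 50.6 rect [ 547.9 -328.7] [63.3 64.6] 42.6 mean [ 548.1 -328.9]
wedge 261 z90 40.9 rect [ 638.9 -273.9] [82.7 32.4] 23.2 mean [ 637.  -274.1]
  plane [-0.21  -0.134 31.957]
tall 321 z90 71.9 rect [ 416.7 -136.7] [57.5 59.8] 25.5 mean [ 416.3 -136.7]
block 123 z90 41.2 rect [ 673.  -152.3] [45.3 29.7] 64.8 mean [ 672.7 -152.1]
low 324 z90 50.0 rect [ 548.  -144.9] [64.5 66.2] 76.7 mean [ 548.6 -143.2]
off 195 z90 37.8 rect [ 401.  -263.5] [89.3 23.3] 25.8 mean [ 400.9 -263.4]
  plane [-5.0000e-03 -1.4000e-02  3.5326e+01]
seat tin 523 floor z 24.5 cork z 30.0 [552.7 340.8] [79.5 77.3] 0.0 mean [554.  341.1]
seat wedge 510 floor z 24.4 cork z 29.7 [417.9 263.5] [ 49.9 101.3] 79.9 mean [418.  263.8]
seat blank 700 floor z 24.3 cork z 30.0 [437.2 362.8] [85.1 82.9] 78.9 mean [437.1 363.5]
seat block 286 floor z 24.2 cork z 29.8 [535.2 240.9] [60.8 47.6] 78.9 mean [535.2 241.7]
scene board z 15.268597247957423
tin 227 z90 46.9 rect [ 545.7 -328.7] [63.5 67. ] 43.3 mean [ 545.3 -327.7]
wedge 201 z90 37.6 rect [ 635.9 -274.4] [83.5 33.6] 19.3 mean [ 
[... 349 characters left out ...]
3]
  plane [ 1.8000e-02 -4.0000e-02  3.2666e+01]
seat tin 936 floor z 22.4 cork z 28.0 [555.5 338.5] [81.2 80. ] 14.5 mean [554.4 338.9]
seat wedge 971 floor z 22.4 cork z 28.0 [419.  261.3] [ 50.3 100.6] 80.4 mean [417.1 261.4]
seat blank 1607 floor z 22.5 cork z 28.1 [437.7 360.8] [85.  82.6] 79.4 mean [436.8 361.9]
seat block 423 floor z 22.4 cork z 28.0 [535.7 238.3] [61.2 46.4] 78.5 mean [535.9 238.8]
18.700000000000003 87.60937243472681 [-3.07099877e+00 -6.62240356e-01  1.52337447e-06]
{'mtx': [[309.707, 0.0, 320.239], [0.0, 309.707, 196.806], [0.0, 0.0, 1.0]], 'mount': [[-0.001, -0.96, -0.281, 76.544], [1.0, -0.001, -0.001, 0.672], [0.0, -0.281, 0.96, -162.847], [0.0, 0.0, 0.0, 1.0]]}
```

Crop: tin (356,342), wedge (296,257; sloping plane in depth), cross-marked tall blank (178,473), plain block (181,226), low blank (178,343) and even strip (294,485). In the tray: round upper left, small rectangle upper right, large square lower left, long rectangle lower right. Block candidates are the plain wooden one at top px (371,185) and the red one at (325,131). The plain wooden block on the board fits the description and the enlarged crop shows it clearly. Tin first.

```bash
python3 -m creep '[0.289,0.241,-0.133,0,0.289,0.241,-0.133,0,0.289,0.241,-0.133,0,0.289,0.241,-0.133,0,0.289,0.241,-0.133,0,0.289,0.241,-0.133,0,0.289,0.241,-0.133,0,0.289,0.241,-0.133,0,0.289,0.241,-0.133,0,0.289,0.241,-0.133,0]' 1
```

```text
t: 1.93
ee_pos: [548.8, -325.5, 88.3]
orientation: [-3.07, -0.665, 0.0]
ft_force: [0.9, -0.9, -0.3]
width: 87.7
grasp_force: 0.0
```

```bash
python3 - <<'E'
from h import *
for c in ['top','scene']:
    D=np.load(c+'.npz');W=D['W'];d=D['d']
    r=np.hypot(W[...,0]-416,W[...,1]+137);q=W[(d>0)&(r<50)&(W[...,2]>61)][:,:2]
    a=np.arange(-90,90,5);p=q@np.array([np.cos(np.radians(a)),np.sin(np.radians(a))])
    print(c,list(zip(a.tolist(),np.ptp(p,axis=0).round(0).tolist())))
o=get_obs();print(o['ee_pos'],o['t'])
im,d=cams.get_image('wrist');save('w1',im)
E
```

```text
top [(-90, 64.0), (-85, 64.0), (-80, 64.0), (-75, 63.0), (-70, 62.0), (-65, 62.0), (-60, 62.0), (-55, 63.0), (-50, 64.0), (-45, 64.0), (-40, 64.0), (-35, 64.0), (-30, 63.0), (-25, 62.0), (-20, 61.0), (-15, 62.0), (-10, 63.0), (-5, 63.0), (0, 63.0), (5, 62.0), (10, 62.0), (15, 61.0), (20, 59.0), (25, 58.0), (30, 60.0), (35, 62.0), (40, 63.0), (45, 64.0), (50, 65.0), (55, 65.0), (60, 66.0), (65, 65.0), (70, 65.0), (75, 64.0), (80, 63.0), (85, 64.0)]
scene [(-90, 65.0), (-85, 65.0), (-80, 65.0), (-75, 64.0), (-70, 63.0), (-65, 62.0), (-60, 62.0), (-55, 63.0), (-50, 63.0), (-45, 64.0), (-40, 64.0), (-35, 64.0), (-30, 63.0), (-25, 63.0), (-20, 65.0), (-15, 66.0), (-10, 66.0), (-5, 66.0), (0, 66.0), (5, 65.0), (10, 64.0), (15, 63.0), (20, 61.0), (25, 59.0), (30, 60.0), (35, 62.0), (40, 64.0), (45, 65.0), (50, 66.0), (55, 66.0), (60, 66.0), (65, 66.0), (70, 65.0), (75, 64.0), (80, 64.0), (85, 65.0)]
[ 548.81926589 -325.50623907   88.28204808] 1.9333
```

View pics/w1.png

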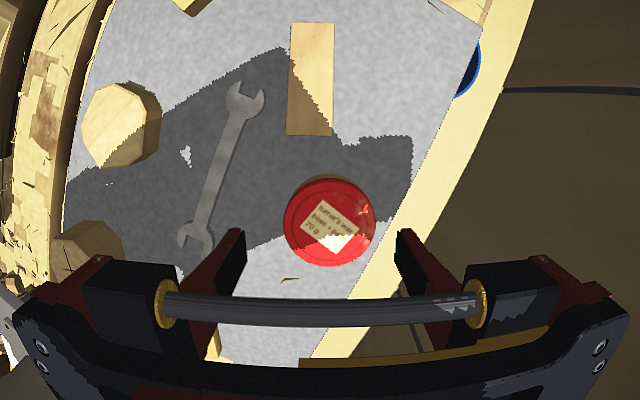

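The wrist view shows the tin at (329,221), just ahead of the fingertips, whose midpoint is at about (322,235). I'll measure it from here as a second view.

```bash
cat >> h.py <<'E'
from scipy.spatial.transform import Rotation as Ro
def wrist(tag=None):
    o=get_obs();im,d=cams.get_image('wrist');c=cams.get_calibration('wrist');K=c['mtx'];M=np.array(c['mount'])
    v,u=np.indices(d.shape);x=(u-K[0][2])/K[0][0];y=(v-K[1][2])/K[1][1];th=np.hypot(x,y)+1e-9
    t=np.tan(np.clip(th,0,1.5))/th*d;P=np.stack([x*t,y*t,d],-1)@M[:3,:3].T+M[:3,3]
    W=P@Ro.from_rotvec(o['orientation']).as_matrix().T+o['ee_pos']
    if tag: save(tag,im)
    return im,d,W,o
def blob(W,d,p,r,z0,z1=200):
    m=(d>0)&(np.hypot(W[...,0]-p[0],W[...,1]-p[1])<r)&(W[...,2]>z0)&(W[...,2]<z1)
    k,l,st,ce=cv2.connectedComponentsWithStats(m.astype(np.uint8));return W[l==1+np.argmax(st[1:,4])]
def rep(n,q):
    R=cv2.minAreaRect(q[:,:2].astype(np.float32));print(n,len(q),'z',np.percentile(q[:,2],[5,50,95]).round(1),np.round(R[0],1),np.round(R[1],1),round(R[2],1))
E
python3 - <<'E'
from h import *
im,d,W,o=wrist();print(o['ee_pos'].round(1) if hasattr(o['ee_pos'],'round') else o['ee_pos'])
rep('tin',blob(W,d,(547,-328),40,40,60))
rep('wedge',blob(W,d,(637,-274),50,20,60))
rep('board',blob(W,d,(600,-230),20,5,30))
E
```

```text
[ 550.4 -323.6   87.2]
tin 6365 z [45.2 47.4 48.9] [ 547.  -333.4] [66.3 66.4] 27.8
wedge 5246 z [22.3 32.8 41.7] [ 637.8 -278.1] [85.2 32.5] 22.8
board 1962 z [15.9 17.8 26.1] [ 600.1 -230. ] [39.1 39.6] 20.3
```

```bash
python3 -m creep '[0,0,0,0,0,0,0,0]'; python3 - <<'E'
from h import *
im,d,W,o=wrist();print(np.round(o['ee_pos'],1),np.round(o['qvel'],3))
rep('tin',blob(W,d,(547,-328),40,40,60))
rep('wedge',blob(W,d,(637,-274),50,20,60))
rep('board',blob(W,d,(600,-230),20,5,30))
E
```

```text
t: 2.2
ee_pos: [546.1, -329.0, 90.0]
orientation: [3.071, 0.662, -0.0]
ft_force: [-0.5, -0.5, -0.5]
width: 88.0
grasp_force: 0.0
[ 546.1 -329.    90. ] [-0.018 -0.011  0.    -0.    -0.001  0.002]
tin 6399 z [45.3 47.5 49. ] [ 547.2 -333.8] [66.5 66.8] 25.2
wedge 5021 z [22.3 32.8 41.7] [ 637.9 -277.8] [84.6 32.4] 22.5
board 1899 z [16.  18.  26.1] [ 599.9 -229.8] [39.9 39.1] 26.3
```

```bash
python3 -m creep '[0.001,-0.003,-0.03,0,0.001,-0.003,-0.05,0,0.001,-0.003,-0.065,0,0.001,-0.003,-0.065,0,0.001,-0.003,-0.065,0]' 1; python3 -m creep '[0,0,0,0,0,0,0,0,0,0,0,0,0,0,0,0,0,0,0,0,0,0,0,0]' 0.5
```

```text
t: 2.67
ee_pos: [546.7, -332.0, 24.5]
orientation: [-3.071, -0.66, 0.001]
ft_force: [0.1, 0.8, 0.4]
width: 87.7
grasp_force: 0.0
t: 3.17
ee_pos: [548.3, -331.9, 25.8]
orientation: [3.07, 0.662, 0.002]
ft_force: [-1.1, -0.4, 5.6]
width: 66.0
grasp_force: 30.0
```

```bash
python3 -m creep '[0,0,0.04,0,0,0,0.08,0,0,0,0.12,0,0.006,0.67,0.12,0,0.006,0.67,0.12,0,0.006,0.67,0.12,0,0.006,0.67,0.12,0,0.006,0.67,0.12,0,0.006,0.67,0.12,0,0.006,0.67,0.12,0]';python3 -m creep '[0,0.378,0,0,0,0.378,0,0,0,0.378,0,0,0,0.378,0,0,0,0.378,0,0,0,0.378,0,0,0,0.378,0,0,0,0.378,0,0,0,0.378,0,0,0,0.378,0,0]';python3 -m creep '[0,0,0,0,0,0,0,0,0,0,0,0,0,0,0,0]'
```

```text
t: 4.0
ee_pos: [549.7, -37.7, 144.8]
orientation: [-3.071, -0.662, -0.0]
ft_force: [0.9, 0.4, -0.0]
width: 66.3
grasp_force: 30.0
t: 4.83
ee_pos: [549.9, 344.9, 145.0]
orientation: [-3.067, -0.669, -0.004]
ft_force: [0.1, -0.9, -0.3]
width: 66.1
grasp_force: 30.0
t: 5.17
ee_pos: [550.2, 336.5, 144.6]
orientation: [3.071, 0.66, -0.001]
ft_force: [-0.2, 0.5, -0.3]
width: 66.2
grasp_force: 30.0
```

```bash
cat > seats.py <<'E'
from h import *
im,d,W,o=wrist('w_seats');print(np.round(o['ee_pos'],1),np.abs(o['qvel']).max().round(3),o['width'])
hsv=cv2.cvtColor(im,cv2.COLOR_RGB2HSV)
S=dict(tin=(555,338),wedge=(418,262),blank=(437,361),block=(536,239))
for n,p in S.items():
    r=np.hypot(W[...,0]-p[0],W[...,1]-p[1])
    m=((d>0)&(r<60)&(hsv[...,1]<70)&(W[...,2]<30)).astype(np.uint8)
    k,l,st,ce=cv2.connectedComponentsWithStats(m)
    if k>1: rep(n,W[l==1+np.argmax(st[1:,4])])
E
python3 seats.py
```

```text
[550.2 336.5 144.6] 0.006 66.2400038723901
tin 3738 z [22.4 23.6 24.7] [563.4 342.5] [58.8 83.4] 24.2
wedge 848 z [22.4 23.5 24.5] [392.6 264.8] [50.1 53.9] 78.5
blank 261 z [22.5 23.6 24.8] [448.3 396.8] [ 6.7 68.3] 78.6
block 1144 z [22.5 23.5 24.6] [542.7 236.3] [62.8 30.6] 78.2
```

View pics/w_seats.png

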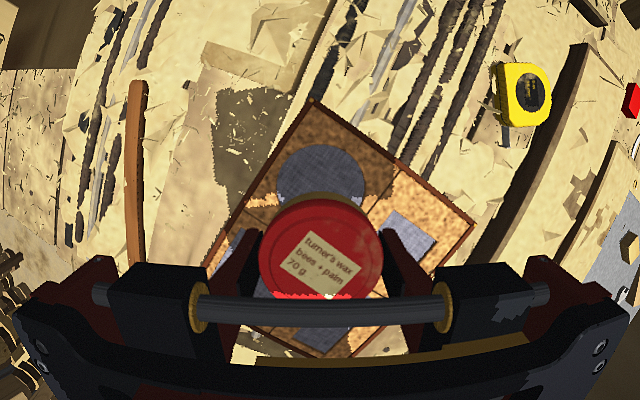

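The tin is held level at (320,250), with the round recess ahead at (320,175). I'll fit the 84 mm circle to the visible rim and find the held tin's own centre.

```bash
python3 - <<'E'
from h import *
from scipy.optimize import least_squares
im,d,W,o=wrist()
hsv=cv2.cvtColor(im,cv2.COLOR_RGB2HSV)
r=np.hypot(W[...,0]-555,W[...,1]-338)
m=((d>0)&(r<60)&(hsv[...,1]<70)&(W[...,2]<30)).astype(np.uint8)
k,l,st,ce=cv2.connectedComponentsWithStats(m);q=W[l==1+np.argmax(st[1:,4])][:,:2]
h=cv2.convexHull(q.astype(np.float32))[:,0]
h=h[(h-[550,336])@np.array([.9,.4])>5]
f=least_squares(lambda p:np.hypot(*(h-p[:2]).T)-p[2],[555,338,42],loss='soft_l1');print(f.x.round(1))
f=least_squares(lambda p:np.hypot(*(h-p[:2]).T)-41.5,[555,338],loss='soft_l1');print(f.x.round(1))
rep('held',blob(W,d,o['ee_pos'],60,150,200))
E
```

```text
[552.3 337.2  41.8]
[552.7 337.3]
held 13804 z [161.  166.6 192.7] [554.  337.5] [55.9 91.6] 24.2
```

```bash
python3 -m creep '[0.003,0.002,-0.04,0,0.003,0.002,-0.08,0,0.003,0.002,-0.1,0,0.003,0.002,-0.106,0,0.003,0.002,-0.111,0,0.003,0.002,-0.111,0,0.003,0.002,-0.111,0]'; python3 -m creep '[0,0,0,0,0,0,0,0,0,0,0,0,0,0,0,0]' 1; python3 -m creep '[0,0,0.04,0,0,0,0.08,0,0,0,0.12,0,0,0,0.12,0,0,0,0.12,0]'; python3 -c "
from h import *
im,d,W,o=wrist('w2');print(np.round(o['ee_pos'],1));rep('tin',blob(W,d,(553,338),45,45,70))"
```

```text
t: 5.85
ee_pos: [554.3, 340.6, 35.1]
orientation: [-3.07, -0.661, -0.003]
ft_force: [0.1, -0.0, -1.1]
width: 66.4
grasp_force: 30.0
t: 6.18
ee_pos: [553.7, 340.6, 34.6]
orientation: [-3.071, -0.662, -0.002]
ft_force: [-0.5, 0.7, 0.2]
width: 86.8
grasp_force: 0.0
t: 6.6
ee_pos: [554.9, 341.3, 157.1]
orientation: [-3.069, -0.662, -0.01]
ft_force: [-1.2, -0.1, -0.9]
width: 87.6
grasp_force: 0.0
[554.9 341.3 157.1]
tin 4122 z [51.7 53.9 55.5] [553.6 339.8] [65.5 66.6] 21.7
```

View pics/w2.png

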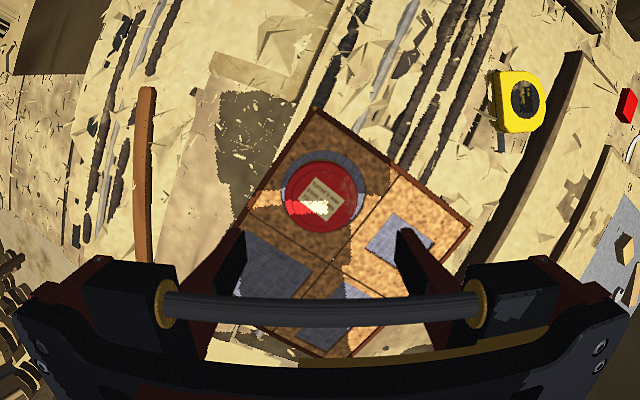

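The tin lies in its recess, with its lid level at z 54, which is floor plus 32. Next the wedge.

```bash
python3 -m creep '[0.067,-0.624,0,-0.03,0.067,-0.624,0,-0.03,0.067,-0.624,0,-0.03,0.067,-0.624,0,-0.03,0.067,-0.624,0,-0.03,0.067,-0.624,0,-0.03,0.067,-0.624,0,-0.03,0.067,-0.624,0,-0.03,0.067,-0.624,0,-0.03,0.067,-0.624,0,-0.03]' 0.55;python3 -c "
from h import *
o=get_obs();p=np.array(o['ee_pos']);print(p,[621,-283.5,100]-p)"
```

```text
t: 7.48
ee_pos: [596.1, -75.9, 151.6]
orientation: [-3.079, -0.616, 0.005]
ft_force: [0.8, -0.5, 0.5]
width: 48.8
grasp_force: 0.0
[596.14096767 -75.89015206 151.63728642] [  24.85903233 -207.60984794  -51.63728642]
```

```bash
python3 -m creep '[0.025,-0.209,-0.05,0,0.025,-0.209,-0.05,0,0.025,-0.209,-0.05,0,0.025,-0.209,-0.05,0,0.025,-0.209,-0.05,0,0.025,-0.209,-0.05,0,0.025,-0.209,-0.05,0,0.025,-0.209,-0.05,0,0.025,-0.209,-0.05,0,0.025,-0.209,-0.05,0]';python3 -c "
from h import *
im,d,W,o=wrist('w3');p=np.array(o['ee_pos']);print(p.round(1),o['orientation'])
q=blob(W,d,(637,-276),50,19,60);rep('wedge',q)
A=np.c_[q[:,:2]-[637.7,-277],np.ones(len(q))];print(np.linalg.lstsq(A,q[:,2],rcond=None)[0].round(3))
rep('block',blob(W,d,(672,-153),40,28,60))"
```

```text
t: 8.32
ee_pos: [622.6, -281.1, 103.7]
orientation: [-3.079, -0.619, 0.001]
ft_force: [-1.3, -0.0, 0.5]
width: 48.2
grasp_force: 0.0
[ 622.6 -281.1  103.7] [-3.07940116e+00 -6.18878835e-01  7.55093216e-04]
wedge 4363 z [21.7 31.7 41.3] [ 638.5 -277.9] [84.3 31.1] 22.7
[-0.239 -0.099 31.739]
block 2229 z [33.  38.6 39.8] [ 672.4 -156.2] [46.6 31.3] 63.8
```

View pics/w3.png

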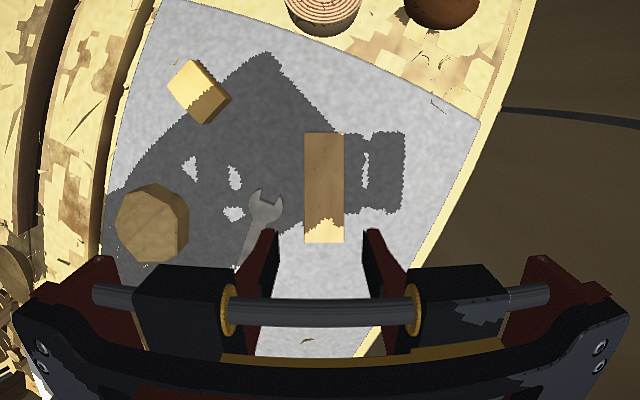

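Wedge at (323,190), aligned between the fingers, its thick end nearest the gripper. The wrench is clear of the left finger.

```bash
python3 -m creep '[-0.006,-0.005,-0.04,0,-0.006,-0.005,-0.065,0,-0.006,-0.005,-0.079,0,-0.006,-0.005,-0.079,0,-0.006,-0.005,-0.079,0]'; python3 -m creep '[0,0,0,0,0,0,0,0,0,0,0,0,0,0,0,0,0,0,0,0]' 0.2
```

```text
t: 8.78
ee_pos: [617.1, -287.0, 25.0]
orientation: [-3.08, -0.618, -0.0]
ft_force: [1.3, -0.8, 0.2]
width: 48.4
grasp_force: 0.0
t: 9.2
ee_pos: [617.1, -287.9, 25.2]
orientation: [3.08, 0.616, 0.001]
ft_force: [-0.1, 1.4, 3.3]
width: 32.0
grasp_force: 29.9
```

```bash
python3 -m creep '[0,0,0.04,0,0,0,0.08,0,0,0,0.12,0,-0.223,0.554,0.12,-0.583,-0.223,0.554,0.12,-0.583,-0.223,0.554,0.12,-0.583,-0.223,0.554,0.12,-0.583,-0.223,0.554,0.12,-0.583,-0.223,0.554,0.12,-0.583,-0.223,0.554,0.12,-0.583]';python3 -c "
from h import *
o=get_obs();p=np.array(o['ee_pos']);r=np.array(o['orientation']);print([394,265.8,145]-p,np.degrees(2*np.arctan2(r[1],r[0]))%180)"
```

```text
t: 10.03
ee_pos: [506.7, -16.1, 144.8]
orientation: [3.127, -0.297, 0.001]
ft_force: [-0.4, 0.4, -0.3]
width: 31.7
grasp_force: 29.9
[-1.12701038e+02  2.81906987e+02  1.85526435e-01] 169.16495749943817
```

```bash
python3 -m creep '[-0.113,0.283,0,0,-0.113,0.283,0,0,-0.113,0.283,0,0,-0.113,0.283,0,0,-0.113,0.283,0,0,-0.113,0.283,0,0,-0.113,0.283,0,0,-0.113,0.283,0,0,-0.113,0.283,0,0,-0.113,0.283,0,0]';python3 -m creep '[0,0,0,0,0,0,0,0]'; python3 -c "
from h import *
im,d,W,o=wrist('w4');p=np.array(o['ee_pos']);r=np.array(o['orientation']);print(p.round(1),np.degrees(2*np.arctan2(r[1],r[0]))%180)
q=blob(W,d,p,75,138,170);rep('held',q)
hsv=cv2.cvtColor(im,cv2.COLOR_RGB2HSV)
r=np.hypot(W[...,0]-418,W[...,1]-262);m=((d>0)&(r<60)&(hsv[...,1]<70)&(W[...,2]<30)).astype(np.uint8)
k,l,st,ce=cv2.connectedComponentsWithStats(m);rep('seat',W[l==1+np.argmax(st[1:,4])])"
```

```text
t: 10.87
ee_pos: [394.4, 265.9, 144.7]
orientation: [3.128, -0.291, 0.0]
ft_force: [0.7, -0.2, 0.6]
width: 32.1
grasp_force: 29.9
t: 11.03
ee_pos: [395.2, 264.4, 144.6]
orientation: [3.127, -0.298, -0.0]
ft_force: [-0.1, -0.6, -0.5]
width: 31.8
grasp_force: 29.9
[395.2 264.4 144.6] 169.12751330222002
held 10184 z [141.4 151.5 161.7] [418.4 259.1] [49.9 84.6] 79.1
seat 824 z [22.4 23.6 24.8] [460.1 252.3] [49.4 13.9] 79.0
```

View pics/w4.png

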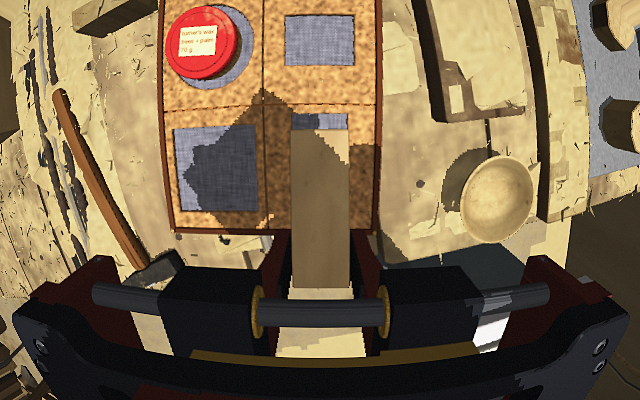

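The wedge is held along the long recess, whose far end shows at (325,120). The fit from there is within 2 mm, so I lower it.

```bash
python3 -m creep '[-0.001,0.001,-0.04,0,-0.001,0.001,-0.08,0,-0.001,0.001,-0.1,0,-0.001,0.001,-0.106,0,-0.001,0.001,-0.111,0,-0.001,0.001,-0.111,0,-0.001,0.001,-0.111,0]'; python3 -m creep '[0,0,0,0,0,0,0,0,0,0,0,0]' 0.6; python3 -m creep '[0,0,0.04,0,0,0,0.08,0,-0.02,0,0.12,0,-0.04,0,0.12,0,-0.04,0,0.12,0,-0.04,0,0.12,0]'; python3 -c "
from h import *
im,d,W,o=wrist('w5');print(np.round(o['ee_pos'],1),np.abs(o['qvel']).max());q=blob(W,d,(417,261),55,31.5,70);rep('wedge',q)
q=blob(W,d,(417,261),55,24,70)
q=W[(np.hypot(W[...,0]-417,W[...,1]-261)<20)&(d>0)&(W[...,2]<70)];
A=np.c_[q[:,:2]-[417,261],np.ones(len(q))];print(np.linalg.lstsq(A,q[:,2],rcond=None)[0].round(3))"
```

```text
t: 11.67
ee_pos: [394.7, 266.7, 34.6]
orientation: [-3.127, 0.296, -0.002]
ft_force: [-0.4, -0.1, -0.7]
width: 31.5
grasp_force: 29.9
t: 11.92
ee_pos: [394.4, 266.9, 34.7]
orientation: [-3.126, 0.295, -0.003]
ft_force: [0.2, -0.8, 0.0]
width: 48.3
grasp_force: 0.0
t: 12.42
ee_pos: [353.5, 266.7, 154.5]
orientation: [-3.127, 0.293, -0.002]
ft_force: [-0.0, -0.1, -0.1]
width: 52.6
grasp_force: 0.0
[353.5 266.7 154.5] 0.044677085678726955
wedge 2706 z [32.5 40.7 48.3] [412.1 263.1] [31.7 72.2] 79.7
[-0.237  0.179 37.258]
```

View pics/w5.png

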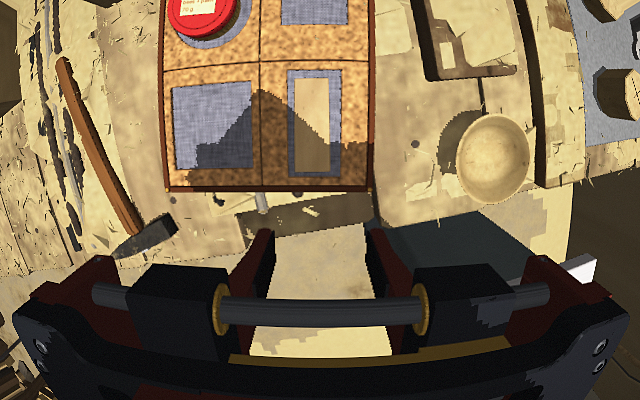

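The wedge (312,125) lies centred in the long recess, with floor showing all round it. Next the small block, ψ −0.45.

```bash
python3 -m creep '[0.319,-0.422,0,1.31,0.319,-0.422,0,1.31,0.319,-0.422,0,1.31,0.319,-0.422,0,1.31,0.319,-0.422,0,1.31,0.319,-0.422,0,1.31,0.319,-0.422,0,1.31,0.319,-0.422,0,1.31,0.319,-0.422,0,1.31,0.319,-0.422,0,1.31]' 0.6;python3 -c "
from h import *
o=get_obs();p=np.array(o['ee_pos']);r=np.array(o['orientation']);print(([672.4,-155.5,100]-p).round(1),np.degrees(2*np.arctan2(r[1],r[0]))%180-90)"
```

```text
t: 13.3
ee_pos: [582.9, -36.6, 152.1]
orientation: [-2.793, -1.437, 0.003]
ft_force: [0.6, 0.0, 0.2]
width: 52.9
grasp_force: 0.0
[  89.5 -118.9  -52.1] -35.555353840383646
```

```bash
python3 -m creep '[0.09,-0.12,-0.05,0.06,0.09,-0.12,-0.05,0.06,0.09,-0.12,-0.05,0.06,0.09,-0.12,-0.05,0.06,0.09,-0.12,-0.05,0.06,0.09,-0.12,-0.05,0.06,0.09,-0.12,-0.05,0.06]';python3 -c "
from h import *
im,d,W,o=wrist('w6');p=np.array(o['ee_pos']);r=np.array(o['orientation']);print(p.round(1),np.degrees(2*np.arctan2(r[1],r[0]))%180-90)
rep('block',blob(W,d,(672,-155),40,30,60))"
```

```text
t: 13.88
ee_pos: [671.0, -154.2, 102.0]
orientation: [-2.752, -1.511, 0.003]
ft_force: [-1.1, 0.2, 0.2]
width: 52.6
grasp_force: 0.0
[ 671.  -154.2  102. ] -32.476782336324675
block 2202 z [37.1 38.6 39.7] [ 671.8 -156.2] [46.3 31.2] 64.9
```

View pics/w6.png

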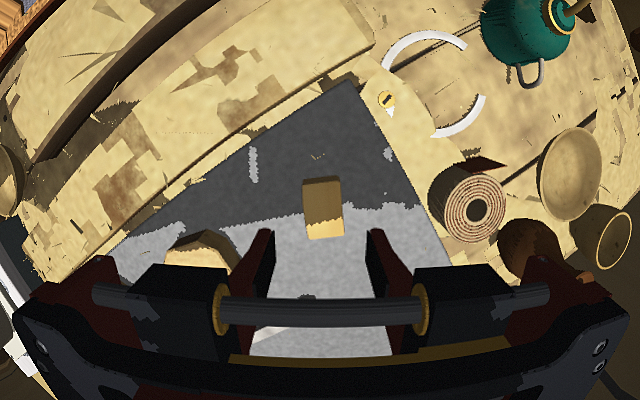

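The plain block is at (323,210) between the fingers, and they need about 7° more turn to square up to it.

```bash
python3 -m creep '[0.001,-0.001,-0.02,0.12,0.001,-0.001,-0.05,0.12,0.001,-0.001,-0.07,0.12,0.001,-0.001,-0.077,0.12,0.001,-0.001,-0.077,0.12,0.001,-0.001,-0.077,0.12]'; python3 -m creep '[0,0,0,0,0,0,0,0,0,0,0,0,0,0,0,0,0,0,0,0]' 0.2;python3 -c "
from h import *
o=get_obs();p=np.array(o['ee_pos']);r=np.array(o['orientation']);a=np.degrees(2*np.arctan2(r[1],r[0]))%180-90;print(p.round(1),a,([534.5,239,145]-p).round(1),np.radians(-10.7-a))"
```

```text
t: 14.43
ee_pos: [673.1, -154.4, 27.5]
orientation: [2.657, 1.676, 0.001]
ft_force: [0.8, 1.0, -0.8]
width: 52.4
grasp_force: 0.0
t: 14.85
ee_pos: [673.5, -155.2, 27.9]
orientation: [2.657, 1.674, 0.002]
ft_force: [-0.4, -0.3, 5.8]
width: 31.2
grasp_force: 30.0
[ 673.5 -155.2   27.9] -25.564526665437924 [-139.   394.2  117.1] 0.2594349320623854
```

```bash
python3 -m creep '[0,0,0.04,0,0,0,0.08,0,0,0,0.12,0,-0.139,0.394,0.12,0.26,-0.139,0.394,0.12,0.26,-0.139,0.394,0.12,0.26,-0.139,0.394,0.12,0.26,-0.139,0.394,0.12,0.26,-0.139,0.394,0.12,0.26,-0.139,0.394,0.12,0.26]';python3 -c "
from h import *
o=get_obs();p=np.array(o['ee_pos']);r=np.array(o['orientation']);a=np.degrees(2*np.arctan2(r[1],r[0]))%180-90;print(p.round(1),a,([534.5,239,145]-p).round(1),np.radians(-10.7-a))"
```

```text
t: 15.68
ee_pos: [574.8, 121.5, 146.9]
orientation: [2.419, 2.005, 0.0]
ft_force: [1.0, 0.8, -0.4]
width: 31.4
grasp_force: 30.0
[574.8 121.5 146.9] -10.689842712294563 [-40.3 117.5  -1.9] -0.00017727811353219624
```

```bash
python3 -m creep '[-0.04,0.118,0,0,-0.04,0.118,0,0,-0.04,0.118,0,0,-0.04,0.118,0,0,-0.04,0.118,0,0,-0.04,0.118,0,0,-0.04,0.118,0,0]'; python3 -c "
from h import *
im,d,W,o=wrist('w7');p=np.array(o['ee_pos']);r=np.array(o['orientation']);print(p.round(1),np.degrees(2*np.arctan2(r[1],r[0]))%180-90)
rep('held',blob(W,d,p,30,148,162))
hsv=cv2.cvtColor(im,cv2.COLOR_RGB2HSV)
r=np.hypot(W[...,0]-535,W[...,1]-239);m=((d>0)&(r<50)&(hsv[...,1]<70)&(W[...,2]<30)).astype(np.uint8)
k,l,st,ce=cv2.connectedComponentsWithStats(m);rep('seat',W[l==1+np.argmax(st[1:,4])])"
```

```text
t: 16.27
ee_pos: [536.2, 236.8, 146.7]
orientation: [2.419, 2.004, -0.0]
ft_force: [0.7, 0.6, -1.4]
width: 30.9
grasp_force: 30.0
[536.2 236.8 146.7] -10.734231889663434
held 4616 z [152.4 157.3 158.5] [536.  235.4] [45.7 49. ] 80.1
seat 2433 z [22.4 23.5 24.7] [533.8 237.8] [60.2 48.2] 79.0
```

View pics/w7.png

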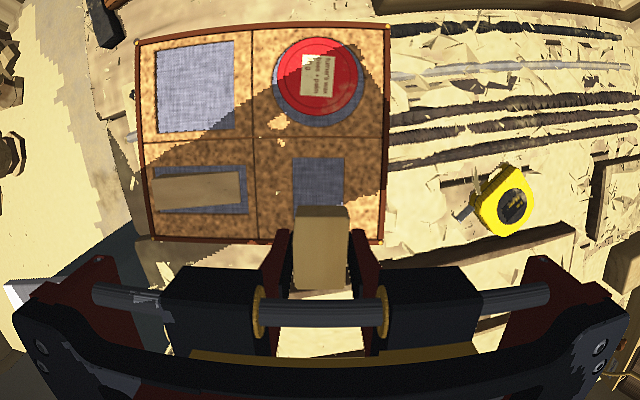

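The block is held square to the small recess, whose centre reads (533.8, 237.8), within 3 mm of the block.

```bash
python3 -m creep '[-0.002,0.002,-0.04,0,-0.002,0.002,-0.08,0,-0.002,0.002,-0.1,0,-0.002,0.002,-0.106,0,-0.002,0.002,-0.11,0,-0.002,0.002,-0.11,0,-0.002,0.002,-0.11,0]'; python3 -m creep '[0,0,0,0,0,0,0,0,0,0,0,0]' 0.6; python3 -m creep '[0,0,0.04,0,0,0,0.08,0,0,0,0.12,0,0,0,0.12,0,0,0,0.12,0,0,0,0.12,0]'; python3 -c "
from h import *
im,d,W,o=wrist('w8');p=np.array(o['ee_pos']);r=np.array(o['orientation']);a=np.degrees(2*np.arctan2(r[1],r[0]))%180-90;print(p.round(1),a);q=blob(W,d,(535,237),40,38,70);rep('block',q)
hsv=cv2.cvtColor(im,cv2.COLOR_RGB2HSV)
r=np.hypot(W[...,0]-437,W[...,1]-361);m=((d>0)&(r<65)&(hsv[...,1]<70)&(W[...,2]<28)).astype(np.uint8)
k,l,st,ce=cv2.connectedComponentsWithStats(m);rep('blank seat',W[l==1+np.argmax(st[1:,4])])"
```

```text
t: 16.9
ee_pos: [535.1, 239.9, 38.0]
orientation: [2.419, 2.004, 0.003]
ft_force: [0.7, -0.8, 0.2]
width: 31.0
grasp_force: 30.0
t: 17.15
ee_pos: [534.5, 240.2, 37.8]
orientation: [2.418, 2.005, 0.003]
ft_force: [-0.0, 0.5, 0.2]
width: 47.5
grasp_force: 0.0
t: 17.65
ee_pos: [533.6, 239.9, 157.0]
orientation: [2.418, 2.005, 0.001]
ft_force: [-0.3, 0.2, -0.7]
width: 52.8
grasp_force: 0.0
[533.6 239.9 157. ] -10.655937733801352
block 1574 z [43.7 45.  46.2] [534.5 239.1] [46.1 30.7] 77.6
blank seat 6255 z [22.3 23.6 24.8] [435.3 359.7] [84.2 84.4] 79.3
```

Block seated (top z 45 = floor + 22). Last comes the tall blank with the cross.

```bash
python3 -m creep '[-0.118,-0.38,0,0.62,-0.118,-0.38,0,0.62,-0.118,-0.38,0,0.62,-0.118,-0.38,0,0.62,-0.118,-0.38,0,0.62,-0.118,-0.38,0,0.62,-0.118,-0.38,0,0.62,-0.118,-0.38,0,0.62,-0.118,-0.38,0,0.62,-0.118,-0.38,0,0.62]' 1;python3 -m creep '[0,0,0,0,0,0,0,0]'; python3 -c "
from h import *
im,d,W,o=wrist('w9');p=np.array(o['ee_pos']);r=np.array(o['orientation']);a=np.degrees(2*np.arctan2(r[1],r[0]))%180-90;print(p.round(1),a);q=blob(W,d,(416,-140),50,64,80);rep('tall',q)
a=np.arange(-90,90,5);w=q[:,:2]@np.array([np.cos(np.radians(a)),np.sin(np.radians(a))]);print(list(zip(a.tolist(),np.ptp(w,axis=0).round(1).tolist())))"
```

```text
t: 18.53
ee_pos: [413.5, -141.8, 155.3]
orientation: [-1.69, -2.645, 0.001]
ft_force: [0.7, -0.7, 0.3]
width: 88.0
grasp_force: 0.0
t: 18.7
ee_pos: [414.4, -141.0, 155.5]
orientation: [-1.695, -2.642, 0.001]
ft_force: [-1.1, 0.2, -0.1]
width: 88.0
grasp_force: 0.0
[ 414.4 -141.   155.5] 24.62222970940215
tall 4087 z [66.9 68.7 70.3] [ 414.9 -140.5] [59.1 61.2] 24.8
[(-90, 65.2), (-85, 65.3), (-80, 64.8), (-75, 63.9), (-70, 62.7), (-65, 61.2), (-60, 61.3), (-55, 62.7), (-50, 63.8), (-45, 64.6), (-40, 65.0), (-35, 64.8), (-30, 64.2), (-25, 63.2), (-20, 63.2), (-15, 64.0), (-10, 64.9), (-5, 65.3), (0, 65.4), (5, 64.9), (10, 64.0), (15, 62.6), (20, 60.8), (25, 59.2), (30, 61.8), (35, 64.0), (40, 65.6), (45, 66.8), (50, 67.4), (55, 67.7), (60, 67.7), (65, 67.2), (70, 66.2), (75, 65.5), (80, 64.6), (85, 64.9)]
```

View pics/w9.png

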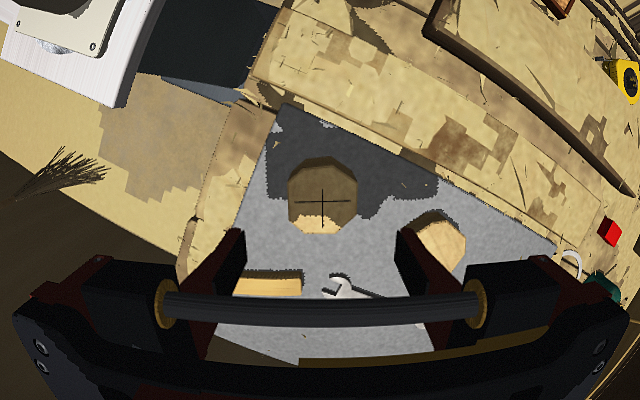

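The centre cross is visible at (322,202), so this is the tall blank (top z 68.7), centred between the fingers with its sides parallel to the pads.

```bash
python3 -m creep '[0.001,0,-0.04,0,0.001,0,-0.08,0,0.001,0,-0.105,0,0.001,0,-0.117,0,0.001,0,-0.117,0,0.001,0,-0.117,0]'; python3 -m creep '[0,0,0,0,0,0,0,0,0,0,0,0,0,0,0,0,0,0,0,0,0,0,0,0]' 0.4;python3 -c "
from h import *
o=get_obs();p=np.array(o['ee_pos']);r=np.array(o['orientation']);print(p.round(1),np.degrees(2*np.arctan2(r[1],r[0]))%180-90,([435.5,360,158]-p).round(1))"
```

```text
t: 19.25
ee_pos: [416.4, -138.6, 38.9]
orientation: [-1.687, -2.647, 0.001]
ft_force: [1.0, -0.1, 0.5]
width: 88.0
grasp_force: 0.0
t: 19.75
ee_pos: [417.1, -140.2, 40.4]
orientation: [1.691, 2.646, 0.0]
ft_force: [-0.9, 1.5, 6.9]
width: 58.7
grasp_force: 30.0
[ 417.1 -140.2   40.4] 24.844447102521883 [ 18.4 500.2 117.6]
```

```bash
python3 -m creep '[0,0,0.04,0,0,0,0.08,0,0,0,0.12,0,0.018,0.5,0.12,0,0.018,0.5,0.12,0,0.018,0.5,0.12,0,0.018,0.5,0.12,0,0.018,0.5,0.12,0,0.018,0.5,0.12,0,0.018,0.5,0.12,0]';python3 -c "
from h import *
o=get_obs();p=np.array(o['ee_pos']);print(p.round(1),o['width'],([435.5,360,160]-p).round(1))"
```

```text
t: 20.58
ee_pos: [426.8, 153.3, 160.0]
orientation: [1.692, 2.647, 0.001]
ft_force: [1.2, -1.1, -0.5]
width: 59.2
grasp_force: 30.0
[426.8 153.3 160. ] 59.23905283900575 [  8.7 206.7   0. ]
```

```bash
python3 -m creep '[0.009,0.207,0,0,0.009,0.207,0,0,0.009,0.207,0,0,0.009,0.207,0,0,0.009,0.207,0,0,0.009,0.207,0,0,0.009,0.207,0,0,0.009,0.207,0,0,0.009,0.207,0,0]'; python3 -c "
from h import *
im,d,W,o=wrist('w10');p=np.array(o['ee_pos']);r=np.array(o['orientation']);print(p.round(1),np.degrees(2*np.arctan2(r[1],r[0]))%180-90)
q=blob(W,d,p,60,183,197);rep('held',q)
hsv=cv2.cvtColor(im,cv2.COLOR_RGB2HSV)
m=(d>0)&(np.hypot(W[...,0]-436,W[...,1]-360)<65)&(hsv[...,1]<70)&(W[...,2]<28);rep('seat vis',W[m])"
```

```text
t: 21.33
ee_pos: [435.8, 356.9, 159.4]
orientation: [-1.692, -2.646, 0.002]
ft_force: [-0.4, -0.1, -0.3]
width: 58.7
grasp_force: 30.0
[435.8 356.9 159.4] 24.79948047612146
held 10435 z [186.3 188.  190.1] [432.7 361.9] [79.4 51.3] 26.2
seat vis 4202 z [22.4 23.6 24.8] [427.4 360.8] [ 84.  101.7] 79.3
```

View pics/w10.png

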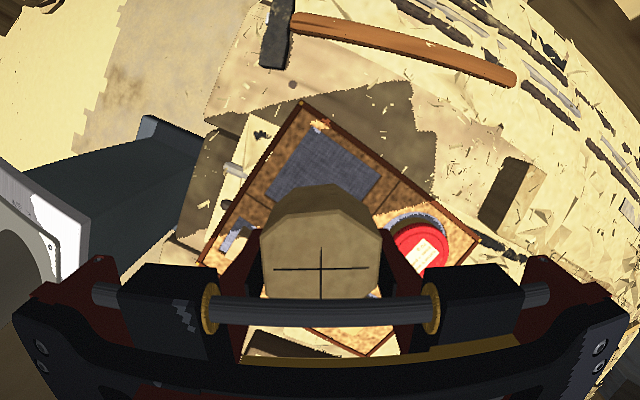

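The blank is held level over the large square recess (315,165), clear of the tin. I'll shift 3 mm in y and lower it.

```bash
python3 -m creep '[0,0.002,-0.04,0,0,0.002,-0.08,0,0,0.002,-0.1,0,0,0.002,-0.106,0,0,0.002,-0.111,0,0,0.002,-0.111,0,0,0.002,-0.111,0]'; python3 -m creep '[0,0,0,0,0,0,0,0,0,0,0,0,0,0,0,0]' 0.9; python3 -m creep '[0,0,0.04,0,0,0,0.08,0,0,0,0.12,0,0,-0.04,0.15,0,-0.04,-0.08,0.15,0,-0.04,-0.12,0.15,0,-0.04,-0.16,0.15,0,-0.04,-0.2,0.15,0,-0.04,-0.2,0.15,0,-0.04,-0.2,0.15,0]'; python3 -c "
from h import *
o=get_obs();print(np.round(o['ee_pos'],1))
for c in ['top','scene']:
    im,d=cams.get_image(c);W=world(c,d);save('end_'+c,im);print(c)
    for n,p,z in [('tin',(553,339),50),('wedge',(417,262),32),('tall',(436,360),68),('block',(535,240),40),('low',(548,-144),40),('off',(400,-264),28)]:
        try: rep(n,blob(W,d,p,55 if n in('wedge','off') else 45,z,z+15))
        except Exception as e: print(n,e)
im=cv2.imread('pics/end_scene.png');cv2.imwrite('pics/endc.png',cv2.resize(im[130:400,180:480],None,fx=2.2,fy=2.2,interpolation=cv2.INTER_CUBIC)[:600,:800])"
```

```text
t: 21.97
ee_pos: [437.3, 360.7, 50.0]
orientation: [1.692, 2.646, 0.003]
ft_force: [0.0, -0.3, -2.2]
width: 59.0
grasp_force: 30.0
t: 22.3
ee_pos: [436.7, 360.8, 49.5]
orientation: [1.691, 2.647, 0.002]
ft_force: [0.4, 0.6, 0.7]
width: 79.0
grasp_force: 0.0
t: 23.13
ee_pos: [395.9, 158.2, 199.1]
orientation: [1.696, 2.644, 0.0]
ft_force: [-0.3, 0.8, 0.1]
width: 79.2
grasp_force: 0.0
[395.9 158.2 199.1]
top
tin 365 z [51.2 54.6 58.5] [554.  343.1] [64.9 65.4] 46.6
wedge 17 z [39.3 42.  45.1] [409.6 279.6] [14.6 12.5] 17.4
tall 361 z [71.6 75.9 79.8] [438.7 363.3] [59.1 61.6] 24.7
block 143 z [42.3 45.9 49.4] [536.1 241.7] [47.  29.8] 76.7
low 362 z [43.1 46.9 50.5] [ 547.7 -143.7] [66.  65.6] 89.0
off 220 z [30.8 34.7 38.6] [ 401.1 -263.9] [90.  23.6] 25.1
scene
tin 633 z [50.5 52.7 55.3] [552.5 341.7] [65.5 65.3] 16.2
wedge 399 z [33.2 39.3 46.2] [406.6 266.3] [32.4 64.1] 81.0
tall 822 z [71.2 74.1 76.4] [436.9 362.5] [60.  62.1] 27.3
block 230 z [41.3 43.7 45.7] [533.5 240.8] [45.5 31.9] 77.8
low 2 z [44.1 44.3 44.4] [ 557.9 -173.7] [3. 0.] -127.8
off 212 z [28.9 32.4 35. ] [ 398.3 -264.2] [89.6 27. ] 25.0
```

View pics/endc.png

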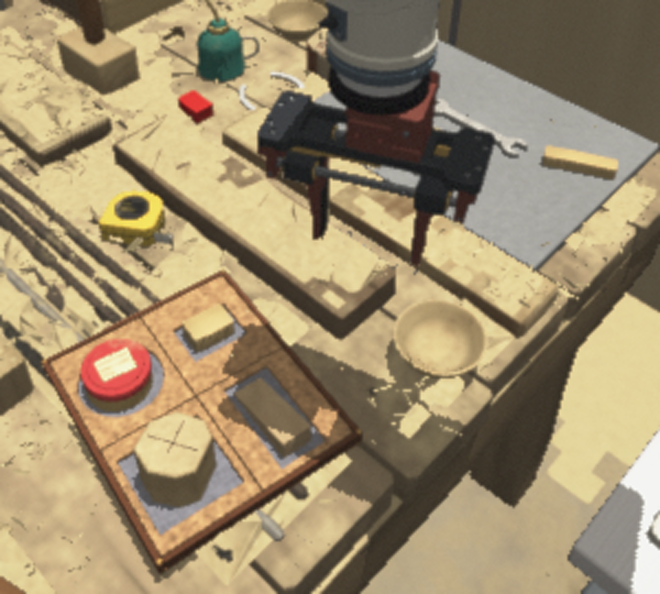

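All four parts lie flat in their own recesses: tin (115,370), block (205,325), wedge (270,410) and tall blank (175,455). The low blank and the strip have not moved, and the gripper is clear.

```bash
python3 -m creep '[0,0,0,0,0,0,0,0,0,0,0,0,0,0,0,0]' && python3 -c "
from workcell import ticket;print(ticket.close_job())"
```

```text
t: 23.57
ee_pos: [396.3, 161.3, 198.5]
orientation: [-1.689, -2.649, 0.0]
ft_force: [0.4, 0.8, -0.3]
width: 79.0
grasp_force: 0.0
the job is handed in; nothing more can be done
None
```

The kit is packed and handed in at 23.6 s: tin, wedge, tall blank and small block each measured flat in their own recess, the low blank and off-cut strip did not move, and the hand-in call gave no verdict.

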